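# Free the stem clamp from the vise and seat it astride the lamp tube

## Task

Slide the vise jaw back to its stop by its upright handle, lift the finished two-legged stem clamp out of the vise, and put it astride the lamp tube on the stand. Find the two holes of the sliding plate by sight or feel, pass one leg through each, and lower the clamp fully home so that both collars sit on the plate. Leave the vise open, let go of the clamp, and leave the other things on the bench alone.

Things in the scene. Friction and masses are not known exactly. Their poses are not given: they have to be found in the camera images.
- vise: Grey bench vise bolted to the table, 225 x 120 mm, jaw tops 80 mm high. Origin on the table under the slot in which the clamp's legs stand; z up. x points from the sliding to the fixed jaw; the jaw opens towards -x, roughly towards the robot. The slot runs along y, floor 28 mm, rim 50 mm high, 13.6 mm wide: the freed clamp keeps standing in it, leaning by up to 0.08 rad.
- jaw (a joint): Sliding jaw, 0 = shut on the clamp, 0.045 m = at its stop. Stays where it is left; about 7 N of friction against sliding. While it is shut its lip lies over the clamp's collars, so that the clamp cannot be lifted.
- jaw_handle (a point): Grasp point on the sliding jaw's handle, 135 mm above the table, 95 mm from the vise origin towards -x when shut; moves with the jaw. The handle is an upright steel tab 14 mm thick (vise x), 50 mm wide (vise y), from 50 to 150 mm above the table, with 52 mm free between it and the jaw. Axes as the vise.
- clamp_lug (a point): Centre of the grip lug, a tab 14 mm thick (x), 50 mm wide (y), reaching 12 mm above and 13 mm below this point, on top of the loose steel stem clamp, a two-legged staple shape, 0.25 to 0.45 kg. z points from legs to lug. It starts standing in the vise slot, legs down, x and y along those of the vise.
- clamp: The same clamp, 114 mm tall; origin midway between its leg ends. Legs: round, 12 mm diameter, at y = +30 and -30 mm, ends tapered to 9 mm. Collars on the legs: 20 mm diameter, underside 32 mm above the leg ends. Crossbar 80 x 14 mm, underside 78 mm up. The lug centre is 102 mm up. Either leg fits either hole.
- stand: Grey lamp stand fixed to the table, 210 x 112 mm. On its two rails lies a dark steel plate (100 x 112 x 12 mm) with two holes, and above it, between the holes, the fixed aluminium lamp tube, 36 mm diameter, 256 mm long, along x, top 44 mm above the plate. Origin on the table under the stand's centre; x along the tube, y from hole to hole, z up.
- stand_mid (a point): Point on the middle line, level with the plate's upper face, 50 mm above the table; axes as the stand. The plate can sit anywhere within 15 mm of it along x, either way, and its position is not reported: find the holes by sight or touch. The plate is stiff to slide (12 N). The clamp is home when its lug centre is 70 mm above this level.
- rail_end (a point): Point at the +x end of the stand's middle line, 50 mm above the table, 105 mm from stand_mid. The plate's holes: at y = +30 and -30 mm, 14.5 mm diameter, 2 mm chamfers. Legs that miss the holes stand on the plate with the lug 32 mm above its home height; legs that enter can be lowered until the collars are felt to land on the plate.
- mug: White mug, 90 mm high: a bystander, leave it alone. Origin at its underside.
- enclosure: Grey instrument box, 90 x 75 x 34 mm, lying between the vise and the stand: a bystander. Origin at its underside.
- screwdriver: Screwdriver lying on the bench: a bystander.
Not all that is in view belongs to the job. Of the things shaped like the clamp, the bare steel one is meant.

How it is judged:
By the outcome, as a careful person would: the job done as asked, in the order asked, and still so for the second after the job is handed in, with the robot touching nothing.
It also fails if it takes over 61 s, if anything falls off the work surface, if the arm or the gripper's body presses on something with over 40 N, if the wrist force passes 120 N, or if a joint passes its speed limit or range.

## Robot

A 7-joint arm with a two-finger parallel gripper is mounted at the origin on the work surface. World frame = base frame: x ahead of the robot, y to its left, z up, the work surface at z = 0. Lengths are in m, angles in rad, forces in N, time in s.
With the tool pointing down it reaches from about 0.4 to 0.85 m from the base axis. Payload 4.5 kg.
Tool frame: the origin (TCP) lies on the centre line of the jaws, within the pads' length; the fingertips stand 11 mm ahead of it and the grasp point (between the pads) lies 8 mm behind it; z points along the fingers, y is the line along which they close (so a half turn about z gives the same grasp; the last joint's range is limited). The gripper opens to 88 mm and grips with 3 to 60 N. Pads are 18 mm wide; open, the fingers measure 123 mm over their backs; the gripper's body (75 mm by 187 mm) begins 45 mm behind the grasp point.
Start: joints at [1.157, 0.689, -0.195, 1.565, 0.157, 0.902, -0.215], TCP at [0.271, -0.563, 0.25] pointing down, gripper open.
Joint ranges: [-3.01, 3.01], [-0.46, 2.08], [-1.47, 1.51], [0.13, 2.56], [-1, 4.14], [0.04, 2.09], [-2.66, 2.66]. Speed limits (rad/s): [2.57, 2.57, 3.14, 3.14, 3.14, 3.14, 3.14].

## Interface

Orientations are given as a unit quaternion [x, y, z, w].
In Python, from plant import * gives the robot as it stands. The module is installed in compiled form; this text tells all that it offers.
- The arm moves only by the tool send_rows, never from a script. Its argument "motion" is a list of rows, each an object of numbers: "x", "y", "z": the shift along the tool's x, y, z in cm; "rx", "ry", "rz": the turn, a rotation vector about the tool's x, y, z in rad; "jaw": the finger opening in cm, from 0 to 8.81. In form: [{"x": .., "y": .., "z": .., "rx": .., "ry": .., "rz": .., "jaw": ..}, ...]. A call has exactly 5 rows; each row shifts and turns the commanded pose from where the row before left it, along the tool's axes as they then stand; what a row does not reach is not made up. A row lasts 1/10 s, in which the tool goes at most 50 mm and 8.59 degrees, less where a joint would pass 70% of its speed; a pose out of reach is approached as far as the arm can. A call is refused whole if a number of a shift passes 5 or a number of a turn 0.15, either way. A call with a gripper value outside its range is refused whole. The fingers move at their own pace and stop on an object; "grip_force" is the grip in N (left out, the last holds). Time passes only in rows, so rows that do not move let the fingers close, or fill a call up. It gives the time, the measured TCP pose, the force, the opening and the grip force at its end, in the units of the state.
- get_state(): the state, without advancing time (a new reading comes with each control period).
- snapshot(name): name is "side" or "top" or "wrist"; returns a dict with "img" (384x512x3 uint8, red, green, blue), "vertical_fov" (degrees; the focal length in pixels is half the picture's height over the tangent of half this angle, whatever the lens; pixels are square), "cx", "cy" (the principal point, pixels), "extrinsics" (4x4, takes a point from camera to world coordinates). Camera axes: x right, y up, looking along -z (the intrinsics and any distortion apply to the point x, -y, -z); pixel columns grow to the right and rows downward; lengths in m; the calibration is good to about 2 mm. A picture is of the moment at which its call begins. There is no depth.
- finish_job(): hands the job in; it is judged then, once.
The state is a dict: "clock": time; "q": joint angles; "qd": joint speeds; "joint_torque": joint torques, N m; "tool_pos": TCP position; "eef_rot": TCP orientation; "contact_force": force on the tool from outside, world axes, zero at the start; "moment": the same for the moment, N m; "opening": opening from 0.0 (shut) to 1.0 (fully open); "finger_force": force on a finger pad.
Only numpy, scipy, OpenCV 4.12 (cv2) and the standard library are available. Lean on these libraries where they do the work, as an engineer would, in place of code of your own. Each camera call takes 0.05 s, during which the arm holds its last target. There are 200 camera calls.

## Working session

There is one attempt and no reset: what is moved stays moved. The work goes in short steps, Python scripts to look and compute and a tool call to move; the robot and the scene stay as the last step left them, time stands still between calls to the robot, and variables do not carry over. Pictures are saved under pics/ and viewed, at most 10 in all, crops included, and the job is handed in when it is done.

Besides the shell and the picture viewer there is one more tool, called after "Call:" as a command line: name --argument value ..., lists and objects as JSON in quotes. send_rows: Moves the arm, as the interface text tells. Its arguments: {"type":"object","properties":{"motion":{"type":"array"},"grip_force":{"type":"number"}},"required":["motion"]}

```bash
mkdir -p pics
python3 - <<'E'
from plant import *
import cv2,pickle,numpy as np
d={n:snapshot(n) for n in("side","top","wrist")}
pickle.dump(d,open("s0.pkl","wb"))
for n,s in d.items():
    cv2.imwrite(f"pics/{n}0.png",s["img"][:,:,::-1]); print(n,s["vertical_fov"],s["cx"],s["cy"],{k:v for k,v in s.items() if k not in("img",)}.keys());print(np.round(s["extrinsics"],3))
print(get_state())
t=d["top"]["img"][:,:,::-1]; cv2.imwrite("pics/both.png",cv2.resize(np.vstack([t]),(800,600),interpolation=cv2.INTER_CUBIC))
cv2.imwrite("pics/side_b.png",cv2.resize(d["side"]["img"][:,:,::-1],(800,600),interpolation=cv2.INTER_CUBIC))
E
```

```text
side 50.07597453080015 256.73252957456333 186.79131133114578 dict_keys(['vertical_fov', 'cx', 'cy', 'extrinsics'])
[[-0.982  0.115 -0.152  0.475]
 [-0.19  -0.563  0.805  0.671]
 [ 0.007  0.819  0.574  0.666]
 [ 0.     0.     0.     1.   ]]
top 47.63788724680961 251.03870863492006 197.80009349133687 dict_keys(['vertical_fov', 'cx', 'cy', 'extrinsics'])
[[-0.14   0.968 -0.209  0.375]
 [-0.99  -0.137  0.028 -0.083]
 [-0.002  0.211  0.977  1.319]
 [ 0.     0.     0.     1.   ]]
wrist 71.61449794906771 254.65625583337425 195.44815705550155 dict_keys(['vertical_fov', 'cx', 'cy', 'extrinsics'])
[[ 0.433  0.855  0.285  0.345]
 [-0.901  0.412  0.135 -0.527]
 [-0.002 -0.316  0.949  0.384]
 [ 0.     0.     0.     1.   ]]
{'clock': 0.15, 'q': array([ 1.15679584,  0.68976406, -0.1945163 ,  1.56607143,  0.15728644,
        0.90251445, -0.21508927]), 'qd': array([-7.24705160e-04, -2.20602358e-03,  8.40609821e-04, -3.75321828e-03,
       -3.09390139e-04,  8.25893898e-05,  3.48308596e-04]), 'joint_torque': array([-8.28489901e-04, -5.27858412e+01, -1.26840949e+00, -1.53587598e+01,
       -5.26049361e-02,  3.89089910e-03,  9.40916652e-05]), 'tool_pos': array([ 0.27038402, -0.56298282,  0.24911998]), 'eef_rot': array([ 9.75032549e-01,  2.22060936e-01, -2.01088799e-04, -6.54976146e-04]), 'contact_force': array([0.38139122, 0.19152314, 0.04355881]), 'moment': array([-0.00432476,  0.02324403,  0.0246827 ]), 'finger_force': 0.0, 'opening': 0.9975479564645882}
```

View pics/both.png

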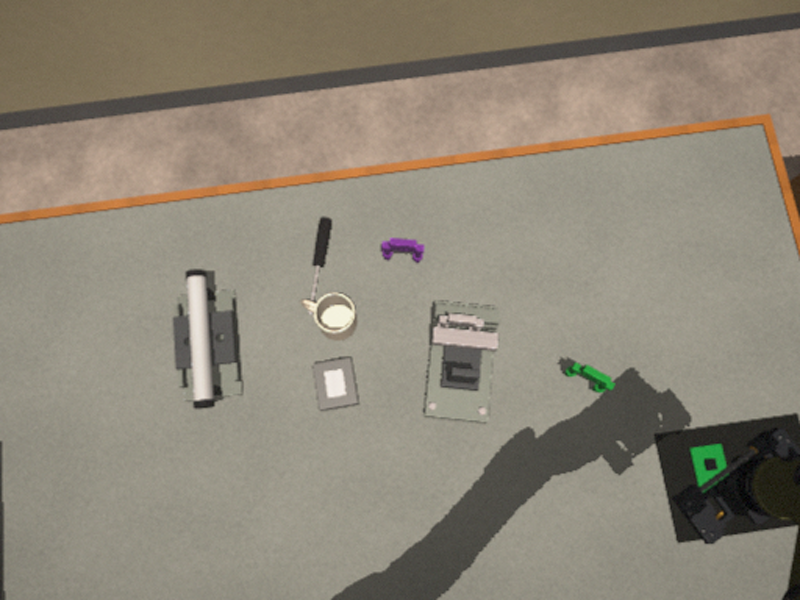

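View pics/side_b.png

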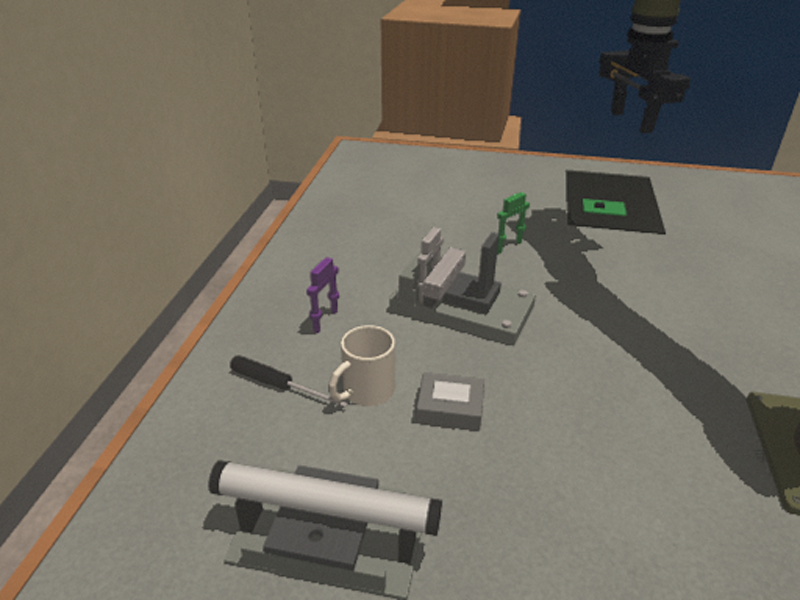

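The side view shows three staple shapes: a purple one at about (322,292), a green one at (513,220), and a bare steel one standing in the vise at (430,262). In the top view they are at (402,250), (590,376) and (462,322). The steel one in the vise fits the description. I'll confirm it in an enlarged crop.

```bash
cat > h.py <<'E'
import numpy as np,cv2
def ray(s,u,v):
    f=s["img"].shape[0]/2/np.tan(np.radians(s["vertical_fov"])/2)
    E=s["extrinsics"]; d=E[:3,:3]@np.array([(u-s["cx"])/f,-(v-s["cy"])/f,-1.]); return E[:3,3],d
def onz(s,u,v,z):
    o,d=ray(s,u,v); return o+d*(z-o[2])/d[2]
def proj(s,p):
    f=s["img"].shape[0]/2/np.tan(np.radians(s["vertical_fov"])/2)
    E=s["extrinsics"]; c=E[:3,:3].T@(np.asarray(p)-E[:3,3]); return np.array([s["cx"]-f*c[0]/c[2],s["cy"]+f*c[1]/c[2]])
def tri(s1,p1,s2,p2):
    o1,d1=ray(s1,*p1);o2,d2=ray(s2,*p2)
    A=np.c_[d1,-d2];t=np.linalg.lstsq(A,o2-o1,rcond=None)[0]
    a,b=o1+d1*t[0],o2+d2*t[1]; return (a+b)/2,np.linalg.norm(a-b)
def crop(s,u,v,w,h,k):
    i=s["img"][v:v+h,u:u+w,::-1]; return cv2.resize(i,None,fx=k,fy=k,interpolation=cv2.INTER_CUBIC)
E
python3 - <<'E'
import pickle; from h import *
d=pickle.load(open("s0.pkl","rb"))
T,S=d["top"],d["side"]
# top vise 265..325,185..275 ; stand 105..160,165..265 ; side vise 245..345,135..225
a=crop(T,262,185,66,90,4.0);b=crop(T,105,168,56,100,3.6);c=crop(S,245,135,105,90,4.0)
im=np.zeros((362,264+202+420,3),np.uint8)
im[:a.shape[0],:264]=a; im[:b.shape[0],264:264+b.shape[1]]=b; im[:c.shape[0],466:466+c.shape[1]]=c
cv2.imwrite("pics/crops.png",im[:, :800] if 0 else cv2.resize(im,None,fx=.9,fy=.9)); print(im.shape)
E
```

```text
(362, 886, 3)
```

View pics/crops.png

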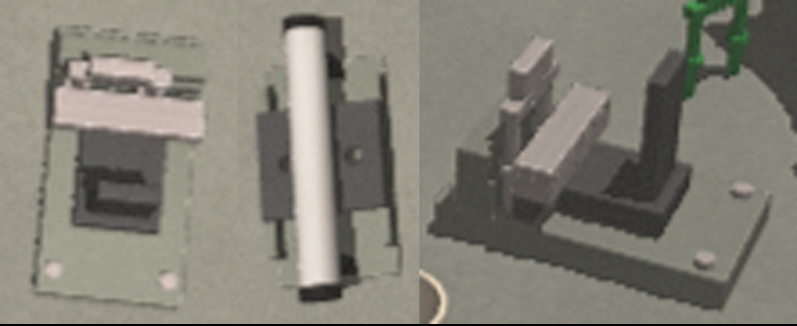

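The crop confirms it: the pale, bare steel staple stands in the vise slot behind the sliding jaw. The dark upright handle is towards the robot. On the stand, one hole shows to the right of the tube at crop (353,155), and the other is half hidden at (285,165). Now I'll turn these pixels into positions.

Run:
```python
import pickle; from h import *
d=pickle.load(open("s0.pkl","rb")); T,S=d["top"],d["side"]; np.set_printoptions(precision=4,suppress=True)
tv=lambda x,y:(262+x/3.6,185+y/3.6); sv=lambda x,y:(245+(x-419.4)/3.6,135+y/3.6); tb=lambda x,y:(105+(x-237.6)/3.24,168+y/3.24)
print("lug tri",tri(T,tv(127,66),S,sv(532,52)),"lug top z.142",onz(T,*tv(127,66),.142),onz(S,*sv(532,52),.142))
h=onz(S,*sv(667,60),.15);print("handle top side",h,"in top crop",(proj(T,h)-[262,185])*3.6)
print("base corners z~.028?"); 
for p in[(57,27),(205,38),(183,305),(35,290)]: print(onz(T,*tv(*p),.028))
j=[onz(T,*tv(*p),.08) for p in[(57,88),(204,100),(52,128),(203,137)]];print("jaw",j)
e=[onz(T,*tb(*p),.076) for p in[(303,20),(320,293)]];print("tube ends",e,np.linalg.norm(e[0]-e[1]),np.arctan2(*(e[0]-e[1])[[1,0]]))
print("hole",onz(T,*tb(353,155),.05),onz(S,202.2,342.4,.05),tri(T,tb(353,155),S,(202.2,342.4)))
pl=[onz(T,*tb(*p),.05) for p in[(258,112),(383,97),(388,205),(264,218)]];print("plate",pl,np.mean(pl,0))
```

```text
lug tri (array([ 0.5961, -0.2416,  0.1386]), np.float64(0.0027467019750624174)) lug top z.142 [ 0.5941 -0.2412  0.142 ] [ 0.5967 -0.2361  0.142 ]
handle top side [ 0.5015 -0.2303  0.15  ] in top crop [133.7439 185.7592]
base corners z~.028?
[ 0.6568 -0.2033  0.028 ]
[ 0.6299 -0.3256  0.028 ]
[ 0.4128 -0.2695  0.028 ]
[ 0.4416 -0.1519  0.028 ]
jaw [array([ 0.5956, -0.1908,  0.08  ]), array([ 0.5694, -0.3062,  0.08  ]), array([ 0.564 , -0.1818,  0.08  ]), array([ 0.5399, -0.3003,  0.08  ])]
tube ends [array([0.7646, 0.2402, 0.076 ]), array([0.5151, 0.2451, 0.076 ])] 0.24962971739256903 -0.019383486931422573
hole [0.6388 0.2118 0.05  ] [0.6414 0.2771 0.05  ] (array([ 0.6579,  0.2296, -0.0246]), np.float64(0.007069338678527355))
plate [array([0.6911, 0.2949, 0.05  ]), array([0.689 , 0.1797, 0.05  ]), array([0.5885, 0.1844, 0.05  ]), array([0.5924, 0.2966, 0.05  ])] [0.6402 0.2389 0.05  ]
```

Estimates: the lug is near (0.596,-0.239) with the vise yaw about -0.23. The handle is near (0.503,-0.224), and it is 94 mm from the lug along vise x, where 95 mm is stated. The plate holes are near (0.640,0.2445±0.03), 65 mm apart where 60 mm is stated. Good enough for the approach, so I'll move above the handle.

Call:
send_rows --motion '[{"x": 3.57, "y": -2.05, "jaw": 6}, {"x": 3.57, "y": -2.05, "jaw": 6}, {"x": 3.57, "y": -2.05, "jaw": 6}, {"x": 3.57, "y": -2.05, "jaw": 6}, {"x": 3.57, "y": -2.05, "jaw": 6}]'

```text
schema error: expected keys x, y, z, rx, ry, rz, jaw
```

Call:
send_rows --motion '[{"x": 3.57, "y": -2.05, "jaw": 6}, {"x": 3.57, "y": -2.05, "jaw": 6}, {"x": 3.57, "y": -2.05, "jaw": 6}, {"x": 3.57, "y": -2.05, "jaw": 6}, {"x": 3.57, "y": -2.05, "jaw": 6}]'

```text
schema error: expected keys x, y, z, rx, ry, rz, jaw
```

Call:
send_rows --motion '[{"rz": -0.15, "jaw": 6}, {"rz": -0.15, "jaw": 6}, {"rz": -0.15, "jaw": 6}, {"rz": -0.15, "jaw": 6}, {"rz": -0.15, "jaw": 6}]'

```text
schema error: expected keys x, y, z, rx, ry, rz, jaw
```

Call:
send_rows --motion '[{"rz": -0.14, "jaw": 6}, {"jaw": 6}, {"jaw": 6}, {"jaw": 6}, {"jaw": 6}]'

```text
schema error: expected keys x, y, z, rx, ry, rz, jaw
```

Run:
```python
from plant import *
import pickle; from h import *
s=snapshot("wrist"); pickle.dump(s,open("w1.pkl","wb")); cv2.imwrite("pics/w1.png",crop(s,0,0,512,384,1.5625))
print(get_state()["tool_pos"],get_state()["eef_rot"])
```

```text
[ 0.27045524 -0.56305552  0.24921714] [ 9.75026260e-01  2.22088909e-01 -1.64406053e-04 -5.30432852e-04]
```

View pics/w1.png

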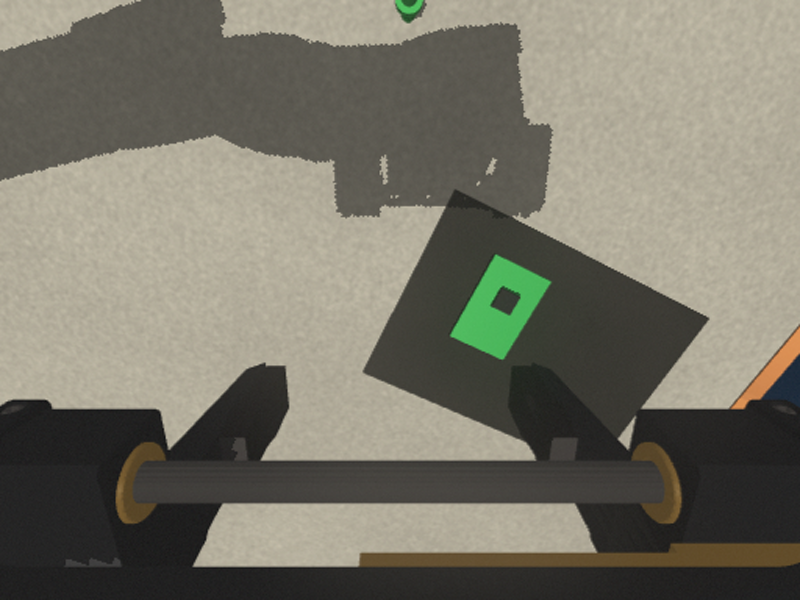

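The moves were refused because every row needs all seven keys, so the arm is still at its start. The picture shows only the gripper fingers and the green board on the dark mat near (500,300).

Call:
send_rows --motion '[{"x": 3.57, "y": -2.05, "z": 0, "rx": 0, "ry": 0, "rz": 0, "jaw": 6}, {"x": 3.57, "y": -2.05, "z": 0, "rx": 0, "ry": 0, "rz": 0, "jaw": 6}, {"x": 3.57, "y": -2.05, "z": 0, "rx": 0, "ry": 0, "rz": 0, "jaw": 6}, {"x": 3.57, "y": -2.05, "z": 0, "rx": 0, "ry": 0, "rz": 0, "jaw": 6}, {"x": 3.57, "y": -2.05, "z": 0, "rx": 0, "ry": 0, "rz": 0, "jaw": 6}]'

```text
clock: 0.7
tool_pos: [0.3878, -0.3923, 0.2497]
eef_rot: [0.975, 0.222, 0.0, -0.0]
contact_force: [-0.5, 0.1, 0.5]
opening: 0.68
finger_force: 0.0
```

Call:
send_rows --motion '[{"x": 3.57, "y": -2.05, "z": 0, "rx": 0, "ry": 0, "rz": 0, "jaw": 6}, {"x": 3.57, "y": -2.05, "z": 0, "rx": 0, "ry": 0, "rz": 0, "jaw": 6}, {"x": 3.57, "y": -2.05, "z": 0, "rx": 0, "ry": 0, "rz": 0, "jaw": 6}, {"x": 3.57, "y": -2.05, "z": 0, "rx": 0, "ry": 0, "rz": 0, "jaw": 6}, {"x": 3.57, "y": -2.05, "z": 0, "rx": 0, "ry": 0, "rz": 0, "jaw": 6}]'

```text
clock: 1.2
tool_pos: [0.5044, -0.2225, 0.2497]
eef_rot: [0.975, 0.222, -0.0, 0.0]
contact_force: [0.5, 0.0, -0.7]
opening: 0.679
finger_force: 0.0
```

Call:
send_rows --motion '[{"x": 0, "y": 0, "z": 0, "rx": 0, "ry": 0, "rz": -0.149, "jaw": 6}, {"x": 0, "y": 0, "z": 0, "rx": 0, "ry": 0, "rz": -0.149, "jaw": 6}, {"x": 0, "y": 0, "z": 0, "rx": 0, "ry": 0, "rz": -0.149, "jaw": 6}, {"x": 0, "y": 0, "z": 0, "rx": 0, "ry": 0, "rz": -0.149, "jaw": 6}, {"x": 0, "y": 0, "z": 0, "rx": 0, "ry": 0, "rz": -0.149, "jaw": 6}]'

```text
clock: 1.7
tool_pos: [0.5036, -0.224, 0.2496]
eef_rot: [0.826, 0.564, -0.0, -0.0]
contact_force: [-0.2, 0.6, -0.7]
opening: 0.678
finger_force: 0.0
```

Call:
send_rows --motion '[{"x": 0, "y": 0, "z": 0, "rx": 0, "ry": 0, "rz": -0.145, "jaw": 6}, {"x": 0, "y": 0, "z": 0, "rx": 0, "ry": 0, "rz": 0, "jaw": 6}, {"x": 0, "y": 0, "z": 0, "rx": 0, "ry": 0, "rz": 0, "jaw": 6}, {"x": 0, "y": 0, "z": 0, "rx": 0, "ry": 0, "rz": 0, "jaw": 6}, {"x": 0, "y": 0, "z": 0, "rx": 0, "ry": 0, "rz": 0, "jaw": 6}]'

```text
clock: 2.2
tool_pos: [0.5037, -0.2239, 0.2497]
eef_rot: [0.785, 0.62, -0.0, 0.0]
contact_force: [-0.6, -0.7, -0.6]
opening: 0.682
finger_force: 0.0
```

Run:
```python
from plant import *
import pickle; from h import *
s=snapshot("wrist"); pickle.dump(s,open("w1.pkl","wb")); cv2.imwrite("pics/w2.png",crop(s,0,0,512,384,1.5625))
print(get_state()["tool_pos"],get_state()["eef_rot"])
```

```text
[ 0.50371031 -0.22393376  0.24975571] [ 7.84776346e-01  6.19779046e-01 -9.91309310e-05  1.09066253e-04]
```

View pics/w2.png

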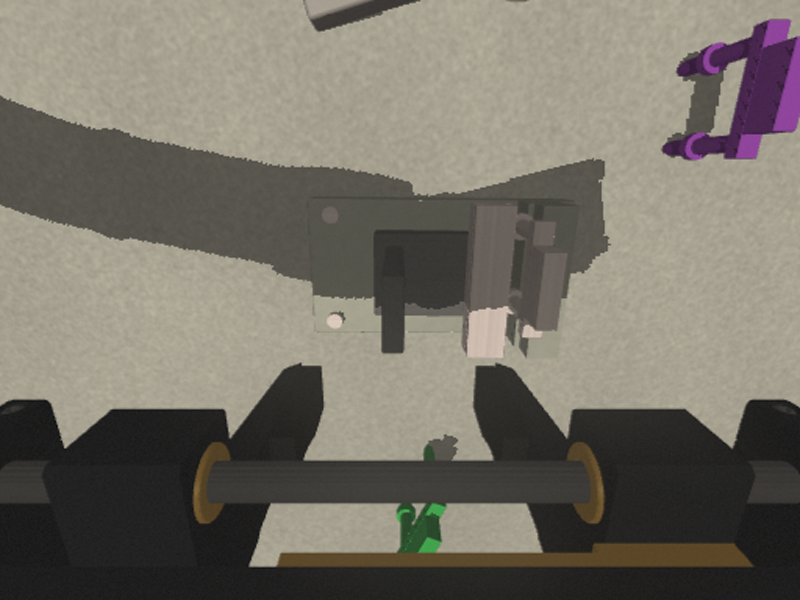

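The wrist view shows the handle's top face at about (381–404, 277–352). The clamp's lug top is a slightly skewed quad: (540,252), (567,252), (557,330), (528,330).

Run:
```python
import pickle; from h import *
np.set_printoptions(precision=4,suppress=True)
s=pickle.load(open("w1.pkl","rb")); k=1.5625
R=np.array([[np.cos(1.3368),np.sin(1.3368)],[np.sin(1.3368),-np.cos(1.3368)]]) 
tcp=np.array([.5037,-.2239])
def q(name,P,z):
    W=np.array([onz(s,u/k,v/k,z) for u,v in P]); c=W.mean(0)
    print(name,"c",c,"tool xy from tcp",R@(c[:2]-tcp),"sides",[np.linalg.norm(W[i]-W[i-1]) for i in range(4)],"yaw",[-np.arctan2(*(W[a]-W[b])[:2]) for a,b in((0,3),(1,2))])
q("handle",[(385,277),(404,277),(404,352),(381,352)],.150)
q("lug",[(540,252),(567,252),(557,330),(528,330)],.142)
q("base",[(308,198),(577,200),(560,331),(314,331)],.028)
```

```text
handle c [ 0.501  -0.2251  0.15  ] tool xy from tcp [-0.0018 -0.0024] sides [np.float64(0.047780703323041455), np.float64(0.011034680736428264), np.float64(0.0476938914149876), np.float64(0.01419131743758359)] yaw [np.float64(-0.2955679587652328), np.float64(-0.22945572344519133)]
lug c [ 0.5951 -0.2349  0.142 ] tool xy from tcp [0.0104 0.0914] sides [np.float64(0.04946520012541791), np.float64(0.015914475851767782), np.float64(0.04942027597358126), np.float64(0.018182744122587944)] yaw [np.float64(-0.27827986224302914), np.float64(-0.2324081288113298)]
base c [ 0.5393 -0.2342  0.028 ] tool xy from tcp [-0.0017  0.037 ] sides [np.float64(0.11903794862932474), np.float64(0.2239819675337951), np.float64(0.11745294619692362), np.float64(0.22688129224892203)] yaw [np.float64(-0.25592789235536706), np.float64(-0.2314854503532375)]
```

Call:
send_rows --motion '[{"x": -0.1, "y": -0.2, "z": 4, "rx": 0, "ry": 0, "rz": 0, "jaw": 5}, {"x": -0.1, "y": 0, "z": 4, "rx": 0, "ry": 0, "rz": 0, "jaw": 5}, {"x": 0, "y": 0, "z": 4, "rx": 0, "ry": 0, "rz": 0, "jaw": 5}, {"x": 0, "y": 0, "z": 0, "rx": 0, "ry": 0, "rz": 0, "jaw": 5}, {"x": 0, "y": 0, "z": 0, "rx": 0, "ry": 0, "rz": 0, "jaw": 1}]' --grip_force 30

```text
clock: 2.75
tool_pos: [0.5015, -0.2253, 0.1301]
eef_rot: [0.785, 0.62, -0.0, -0.0]
contact_force: [0.5, -0.3, 0.8]
opening: 0.501
finger_force: 0.0
```

Call:
send_rows --motion '[{"x": 0, "y": 0, "z": 0, "rx": 0, "ry": 0, "rz": 0, "jaw": 0.5}, {"x": 0, "y": 0, "z": 0, "rx": 0, "ry": 0, "rz": 0, "jaw": 0.5}, {"x": 0, "y": 0, "z": 0, "rx": 0, "ry": 0, "rz": 0, "jaw": 0.5}, {"x": 0, "y": 0, "z": 0, "rx": 0, "ry": 0, "rz": 0, "jaw": 0.5}, {"x": 0, "y": 0, "z": 0, "rx": 0, "ry": 0, "rz": 0, "jaw": 0.5}]'

```text
clock: 3.25
tool_pos: [0.5001, -0.2255, 0.1307]
eef_rot: [0.785, 0.62, -0.001, -0.0]
contact_force: [-4.0, 1.2, 6.5]
opening: 0.153
finger_force: 30.0
```

Call:
send_rows --motion '[{"x": 0, "y": -1, "z": 0, "rx": 0, "ry": 0, "rz": 0, "jaw": 0.5}, {"x": 0, "y": -1, "z": 0, "rx": 0, "ry": 0, "rz": 0, "jaw": 0.5}, {"x": 0, "y": -1, "z": 0, "rx": 0, "ry": 0, "rz": 0, "jaw": 0.5}, {"x": 0, "y": -1, "z": 0, "rx": 0, "ry": 0, "rz": 0, "jaw": 0.5}, {"x": 0, "y": -0.5, "z": 0, "rx": 0, "ry": 0, "rz": 0, "jaw": 0.5}]'

```text
clock: 3.75
tool_pos: [0.4618, -0.216, 0.1307]
eef_rot: [0.785, 0.62, 0.003, 0.004]
contact_force: [9.0, -2.9, -5.5]
opening: 0.156
finger_force: 30.2
```

Call:
send_rows --motion '[{"x": 0, "y": -0.3, "z": 0, "rx": 0, "ry": 0, "rz": 0, "jaw": 0.5}, {"x": 0, "y": 0, "z": 0, "rx": 0, "ry": 0, "rz": 0, "jaw": 0.5}, {"x": 0, "y": 0, "z": 0, "rx": 0, "ry": 0, "rz": 0, "jaw": 0.5}, {"x": 0, "y": 0, "z": 0, "rx": 0, "ry": 0, "rz": 0, "jaw": 0.5}, {"x": 0, "y": 0, "z": 0, "rx": 0, "ry": 0, "rz": 0, "jaw": 0.5}]'

```text
clock: 4.25
tool_pos: [0.4581, -0.2151, 0.1307]
eef_rot: [0.785, 0.62, 0.003, 0.003]
contact_force: [4.9, -2.2, -2.3]
opening: 0.156
finger_force: 30.1
```

Call:
send_rows --motion '[{"x": 0, "y": -0.3, "z": 0, "rx": 0, "ry": 0, "rz": 0, "jaw": 0.5}, {"x": 0, "y": -0.3, "z": 0, "rx": 0, "ry": 0, "rz": 0, "jaw": 0.5}, {"x": 0, "y": 0, "z": 0, "rx": 0, "ry": 0, "rz": 0, "jaw": 0.5}, {"x": 0, "y": 0, "z": 0, "rx": 0, "ry": 0, "rz": 0, "jaw": 0.5}, {"x": 0, "y": 0, "z": 0, "rx": 0, "ry": 0, "rz": 0, "jaw": 0.5}]'

```text
clock: 4.75
tool_pos: [0.4575, -0.2149, 0.1307]
eef_rot: [0.785, 0.62, 0.006, 0.006]
contact_force: [14.2, -4.9, -13.2]
opening: 0.157
finger_force: 30.3
```

Call:
send_rows --motion '[{"x": 0, "y": 0.3, "z": 0, "rx": 0, "ry": 0, "rz": 0, "jaw": 4}, {"x": 0, "y": 0.2, "z": 0, "rx": 0, "ry": 0, "rz": 0, "jaw": 4}, {"x": 0, "y": 0, "z": 0, "rx": 0, "ry": 0, "rz": 0, "jaw": 4}, {"x": 0, "y": 0, "z": -3, "rx": 0, "ry": 0, "rz": 0, "jaw": 4}, {"x": 0, "y": 0, "z": -4, "rx": 0, "ry": 0, "rz": 0, "jaw": 4}]'

```text
clock: 5.25
tool_pos: [0.4514, -0.2135, 0.1991]
eef_rot: [0.784, 0.62, -0.002, -0.002]
contact_force: [0.6, 0.0, -0.3]
opening: 0.452
finger_force: 0.0
```

Call:
send_rows --motion '[{"x": 0, "y": 2, "z": -4, "rx": 0, "ry": 0, "rz": 0, "jaw": 5}, {"x": 0, "y": 4, "z": -1, "rx": 0, "ry": 0, "rz": 0, "jaw": 5}, {"x": 0, "y": 4, "z": 0, "rx": 0, "ry": 0, "rz": 0, "jaw": 5}, {"x": 0, "y": 0, "z": 0, "rx": 0, "ry": 0, "rz": 0, "jaw": 5}, {"x": 0, "y": 0, "z": 0, "rx": 0, "ry": 0, "rz": 0, "jaw": 5}]'

```text
clock: 5.75
tool_pos: [0.5501, -0.2369, 0.249]
eef_rot: [0.784, 0.62, -0.001, -0.001]
contact_force: [-0.7, 0.2, -0.1]
opening: 0.566
finger_force: 0.0
```

Run:
```python
from plant import *
import pickle; from h import *
s=snapshot("wrist"); pickle.dump(s,open("w2.pkl","wb")); cv2.imwrite("pics/w3.png",crop(s,160,80,256,192,3.125))
print(get_state()["tool_pos"],get_state()["eef_rot"])
```

```text
[ 0.54920196 -0.23686917  0.24897542] [ 0.78438837  0.62026807 -0.00106444 -0.00113285]
```

View pics/w3.png

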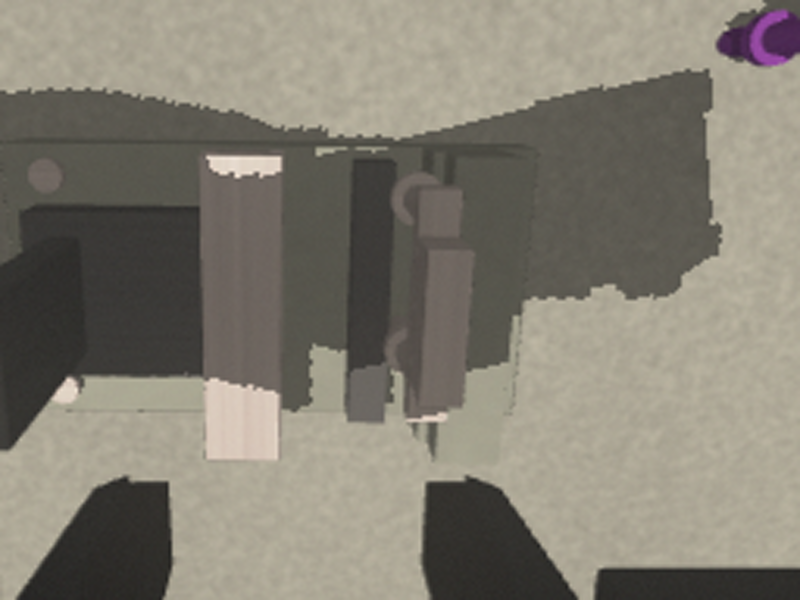

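The jaw is open and the clamp stands free. The lug's top face is at crop (430,250), (472,250), (465,410), (420,410).

```bash
cat > m.py <<'E'
import pickle,sys; from h import *
np.set_printoptions(precision=4,suppress=True)
def quad(s,P,z,tcp,q,off,k):
    from scipy.spatial.transform import Rotation as Ro
    R=Ro.from_quat(q).as_matrix()
    W=np.array([onz(s,off[0]+u/k,off[1]+v/k,z) for u,v in P]); c=W.mean(0)
    print("c",c,"tool",R.T@(c-tcp))
    if len(P)==4: print("sides",[round(float(np.linalg.norm(W[i]-W[i-1])),4) for i in range(4)],"yaw",[-np.arctan2(*(W[a]-W[b])[:2]) for a,b in((0,3),(1,2))])
E
python3 - <<'E'
from m import *
s=pickle.load(open("w2.pkl","rb"))
quad(s,[(430,250),(472,250),(465,410),(420,410)],.142,[.5492,-.2369,.249],[.7844,.6203,-.001,-.001],(160,80),3.125)
E
```

```text
c [ 0.5971 -0.2363  0.142 ] tool [0.0116 0.0468 0.1069]
sides [0.0504, 0.0123, 0.0504, 0.014] yaw [np.float64(-0.24340092726813733), np.float64(-0.20889105551538606)]
```

Call:
send_rows --motion '[{"x": 0.6, "y": 2.4, "z": 0, "rx": 0, "ry": 0, "rz": 0, "jaw": 5}, {"x": 0.5, "y": 2.3, "z": 0, "rx": 0, "ry": 0, "rz": 0, "jaw": 5}, {"x": 0, "y": 0, "z": 4.2, "rx": 0, "ry": 0, "rz": 0, "jaw": 5}, {"x": 0, "y": 0, "z": 4.2, "rx": 0, "ry": 0, "rz": 0, "jaw": 5}, {"x": 0, "y": 0, "z": 4.1, "rx": 0, "ry": 0, "rz": 0, "jaw": 5}]'

```text
clock: 6.3
tool_pos: [0.5972, -0.2373, 0.1234]
eef_rot: [0.784, 0.62, -0.001, -0.001]
contact_force: [1.0, -0.1, 0.1]
opening: 0.563
finger_force: 0.0
```

Call:
send_rows --motion '[{"x": 0, "y": 0, "z": 0, "rx": 0, "ry": 0, "rz": 0, "jaw": 3}, {"x": 0, "y": 0, "z": 0, "rx": 0, "ry": 0, "rz": 0, "jaw": 0.5}, {"x": 0, "y": 0, "z": 0, "rx": 0, "ry": 0, "rz": 0, "jaw": 0.5}, {"x": 0, "y": 0, "z": 0, "rx": 0, "ry": 0, "rz": 0, "jaw": 0.5}, {"x": 0, "y": 0, "z": 0, "rx": 0, "ry": 0, "rz": 0, "jaw": 0.5}]' --grip_force 30

```text
clock: 6.8
tool_pos: [0.5994, -0.2376, 0.1267]
eef_rot: [0.785, 0.62, 0.0, 0.001]
contact_force: [-3.9, 1.0, 9.3]
opening: 0.156
finger_force: 29.8
```

Call:
send_rows --motion '[{"x": 0, "y": 0, "z": -0.5, "rx": 0, "ry": 0, "rz": 0, "jaw": 0.5}, {"x": 0, "y": 0, "z": -1, "rx": 0, "ry": 0, "rz": 0, "jaw": 0.5}, {"x": 0, "y": 0, "z": -1, "rx": 0, "ry": 0, "rz": 0, "jaw": 0.5}, {"x": 0, "y": 0, "z": -1.5, "rx": 0, "ry": 0, "rz": 0, "jaw": 0.5}, {"x": 0, "y": 0, "z": -2, "rx": 0, "ry": 0, "rz": 0, "jaw": 0.5}]' --grip_force 45

```text
clock: 7.3
tool_pos: [0.599, -0.2373, 0.1856]
eef_rot: [0.784, 0.62, -0.0, -0.0]
contact_force: [0.4, -0.6, -4.4]
opening: 0.158
finger_force: 44.3
```

Call:
send_rows --motion '[{"x": 0, "y": 0, "z": -2, "rx": 0, "ry": 0, "rz": 0, "jaw": 0.5}, {"x": 0, "y": 0, "z": -3, "rx": 0, "ry": 0, "rz": 0, "jaw": 0.5}, {"x": 0, "y": 0, "z": -3, "rx": 0, "ry": 0, "rz": 0, "jaw": 0.5}, {"x": 0, "y": 0, "z": 0, "rx": 0, "ry": 0, "rz": 0, "jaw": 0.5}, {"x": 0, "y": 0, "z": 0, "rx": 0, "ry": 0, "rz": 0, "jaw": 0.5}]'

```text
clock: 7.8
tool_pos: [0.5993, -0.2375, 0.2655]
eef_rot: [0.784, 0.62, 0.0, 0.001]
contact_force: [-0.1, -0.3, -5.3]
opening: 0.159
finger_force: 44.5
```

Run:
```python
from plant import *
import pickle; from h import *
a=snapshot("side"); b=snapshot("wrist"); pickle.dump((a,b),open("s3.pkl","wb"))
cv2.imwrite("pics/lift.png",np.hstack([crop(a,215,60,160,192,2.5),crop(b,0,0,512,384,.78)[:300]]) if 0 else np.vstack([np.pad(crop(a,215,60,160,130,2.5),((0,0),(0,0),(0,0))),crop(b,0,0,512,384,.78125)[:,:400]]) )
print(get_state()["tool_pos"],get_state()["eef_rot"])
```

```text
[ 0.59801073 -0.23732193  0.26333917] [ 0.78444514  0.62019643 -0.00099594 -0.00109896]
```

View pics/lift.png

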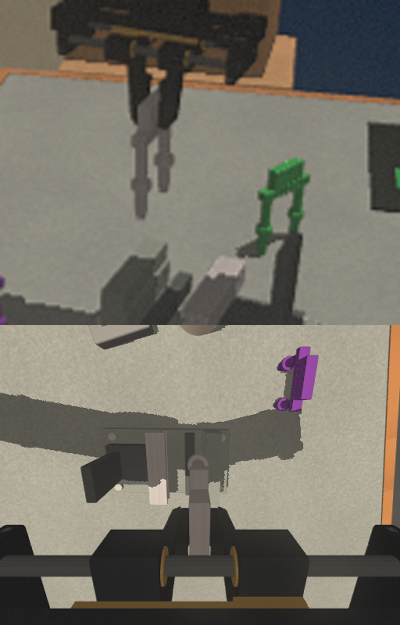

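The clamp hangs upright in the fingers, with the near collar at (198,463) in the lower half. The vise is open. Now I'll carry the clamp to a hover beside the stand.

Call:
send_rows --motion '[{"x": 1.5, "y": 0, "z": 0, "rx": 0, "ry": 0, "rz": -0.105, "jaw": 0.5}, {"x": 3, "y": 0, "z": 0, "rx": 0, "ry": 0, "rz": -0.105, "jaw": 0.5}, {"x": 4.3, "y": -0.5, "z": 0, "rx": 0, "ry": 0, "rz": 0, "jaw": 0.5}, {"x": 4.3, "y": -0.5, "z": 0, "rx": 0, "ry": 0, "rz": 0, "jaw": 0.5}, {"x": 4.3, "y": -0.5, "z": 0, "rx": 0, "ry": 0, "rz": 0, "jaw": 0.5}]'

```text
clock: 8.4
tool_pos: [0.5932, -0.0624, 0.263]
eef_rot: [0.715, 0.699, -0.001, -0.001]
contact_force: [1.2, -0.1, -3.8]
opening: 0.154
finger_force: 44.6
```

Call:
send_rows --motion '[{"x": 4.3, "y": -0.5, "z": 0, "rx": 0, "ry": 0, "rz": 0, "jaw": 0.5}, {"x": 4.3, "y": -0.5, "z": 0, "rx": 0, "ry": 0, "rz": 0, "jaw": 0.5}, {"x": 4.3, "y": -0.5, "z": 0, "rx": 0, "ry": 0, "rz": 0, "jaw": 0.5}, {"x": 4.3, "y": -0.5, "z": 0, "rx": 0, "ry": 0, "rz": 0, "jaw": 0.5}, {"x": 4.3, "y": -0.5, "z": 0, "rx": 0, "ry": 0, "rz": 0, "jaw": 0.5}]'

```text
clock: 8.9
tool_pos: [0.5732, 0.1529, 0.2631]
eef_rot: [0.715, 0.699, -0.001, -0.001]
contact_force: [0.5, -0.2, -4.2]
opening: 0.156
finger_force: 44.6
```

Call:
send_rows --motion '[{"x": 4.3, "y": -0.5, "z": 0, "rx": 0, "ry": 0, "rz": 0, "jaw": 0.5}, {"x": 3, "y": 0, "z": 0, "rx": 0, "ry": 0, "rz": 0, "jaw": 0.5}, {"x": 1.5, "y": 0, "z": 0, "rx": 0, "ry": 0, "rz": 0, "jaw": 0.5}, {"x": 0, "y": 0, "z": 0, "rx": 0, "ry": 0, "rz": 0, "jaw": 0.5}, {"x": 0, "y": 0, "z": 0, "rx": 0, "ry": 0, "rz": 0, "jaw": 0.5}]'

```text
clock: 9.4
tool_pos: [0.5716, 0.2372, 0.2637]
eef_rot: [0.716, 0.698, -0.002, 0.001]
contact_force: [-0.0, -0.9, -3.7]
opening: 0.155
finger_force: 44.6
```

Run:
```python
from plant import *
import pickle; from h import *
s=snapshot("wrist"); g=get_state(); pickle.dump((s,g),open("w4.pkl","wb")); cv2.imwrite("pics/w4.png",crop(s,0,0,512,384,1.5625))
print(g["tool_pos"],g["eef_rot"])
```

```text
[0.57189541 0.2364298  0.26387698] [ 0.71632066  0.69776882 -0.0015643   0.0009675 ]
```

View pics/w4.png

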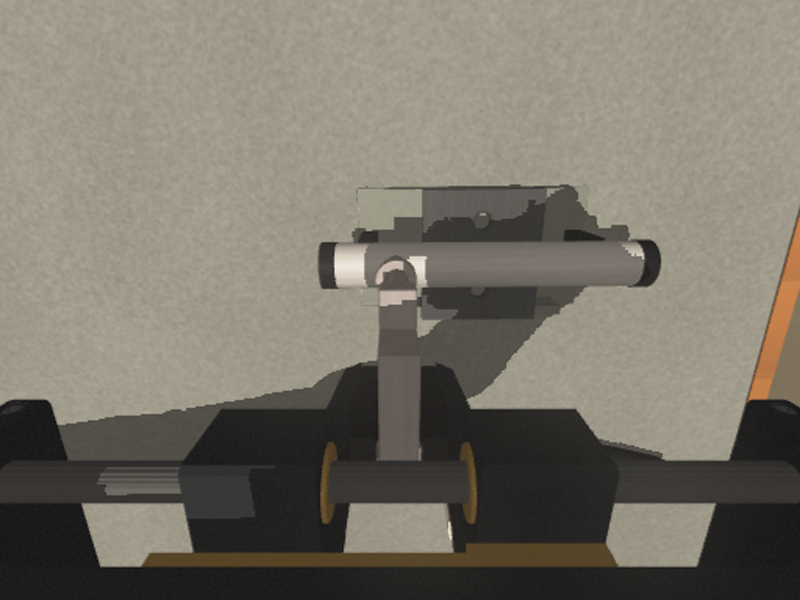

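The view shows the far hole at (482,219) and part of the near hole at (478,291). The tube spans x 319–660 and y 241–287, and the clamp's near collar is centred on x=396 with its outer arc at y=255.

Run:
```python
from m import *
s,g=pickle.load(open("w4.pkl","rb")); t=g["tool_pos"];q=g["eef_rot"];k=1.5625
gr=s["img"].mean(2)
print(gr[134:148,300:318].astype(int)); print(gr[180:192,296:318].astype(int))
for n,p,z in[("hole+",(482,219),.05),("hole-",(478,293),.05),("tubeL",(319,265),.076),("tubeR",(660,263),.076),("plate TL",(423,189),.05),("plateTR",(547,187),.05),("plateBL",(421,319),.05),("plateBR",(533,318),.05),("collar arc",(396,255),t[2]+.0033-.062),("collar side L",(375,275),t[2]+.0033-.062),("R",(417,275),t[2]+.0033-.062)]:
    print(n);quad(s,[p],z,t,q,(0,0),k)
```

```text
[[ 90  92  93  92  91  92  91  92  89  91  89  92  92  92  93  92  87  87]
 [ 91  90  94  93  89  91  83  83  77  76  77  79  82  90  92  92  90  91]
 [ 91  92  94  92  91  80  73 107 111 126 115  78  75  82  86  90  90  90]
 [ 91  91  94  91  76  73  76 136 143 144 143  90  63  78  80  90  91  90]
 [ 89  91  94  78  70  75  77  77  77  77  78  77  67  66  79  85  89  91]
 [ 56  87  89  72  74  74  75  77  76  76  76  76  71  56  78  83  89  89]
 [ 55  54  61  69  75  75  74  75  76  76  76  76  77  56  66  78  84  90]
 [ 54  55  73  68  73  76  76  77  76  75  77  77  69  49  50  49  53  52]
 [ 55  56  54  63  74  78  77  76  74  76  75  77  68  51  49  52  53  52]
 [ 53  57  53  62  73  77  77  76  76  76  76  75  56  46  50  51  54  53]
 [ 54  54  54  53  71  77  76  76  76  76  74  63  49  48  53  52  53  54]
 [ 54  54  53  52  63  73  74  75  74  73  63  48  46  53  53  51  54  54]
 [ 54  54  55  54  52  56  55  61  55  50  48  49  53  52  53  51  51  55]
 [ 53  53  54  53  53  55  51  51  51  49  51  52  53  54  55  54  55  54]]
[[ 99  99  99 100  99  99  99 100 100  99  99 100
[... 1052 characters left out ...]
2  53  53  53]]
hole+
c [0.6422 0.2767 0.05  ] tool [0.0429 0.0694 0.2137]
hole-
c [0.6413 0.2129 0.05  ] tool [-0.021   0.0701  0.2139]
tubeL
c [0.5096 0.2472 0.076 ] tool [ 0.0098 -0.0624  0.1879]
tubeR
c [0.779  0.2422 0.076 ] tool [0.0118 0.2071 0.1877]
plate TL
c [0.5937 0.3018 0.05  ] tool [0.0667 0.0202 0.2136]
plateTR
c [0.6936 0.3009 0.05  ] tool [0.0684 0.1201 0.2135]
plateBL
c [0.5913 0.1898 0.05  ] tool [-0.0453  0.0208  0.214 ]
plateBR
c [0.6912 0.1883 0.05  ] tool [-0.0442  0.1207  0.2139]
collar arc
c [0.572  0.2804 0.2052] tool [ 0.0442 -0.001   0.0585]
collar side L
c [0.5617 0.271  0.2052] tool [ 0.0345 -0.011   0.0586]
R
c [0.5818 0.2705 0.2052] tool [0.0345 0.009  0.0586]
```

Call:
send_rows --motion '[{"x": 0.5, "y": 3.6, "z": 0, "rx": 0, "ry": 0, "rz": -0.007, "jaw": 0.5}, {"x": 0.5, "y": 3.5, "z": 0, "rx": 0, "ry": 0, "rz": 0, "jaw": 0.5}, {"x": 0, "y": 0, "z": 0, "rx": 0, "ry": 0, "rz": 0, "jaw": 0.5}, {"x": 0, "y": 0, "z": 3, "rx": 0, "ry": 0, "rz": 0, "jaw": 0.5}, {"x": 0, "y": 0, "z": 2.5, "rx": 0, "ry": 0, "rz": 0, "jaw": 0.5}]'

```text
clock: 9.95
tool_pos: [0.6431, 0.2454, 0.2089]
eef_rot: [0.714, 0.7, -0.001, 0.001]
contact_force: [-0.3, -1.5, -4.6]
opening: 0.153
finger_force: 44.9
```

Call:
send_rows --motion '[{"x": 0, "y": 0, "z": 2, "rx": 0, "ry": 0, "rz": 0, "jaw": 0.5}, {"x": 0, "y": 0, "z": 2, "rx": 0, "ry": 0, "rz": 0, "jaw": 0.5}, {"x": 0, "y": 0, "z": 0, "rx": 0, "ry": 0, "rz": 0, "jaw": 0.5}, {"x": 0, "y": 0, "z": 0, "rx": 0, "ry": 0, "rz": 0, "jaw": 0.5}, {"x": 0, "y": 0, "z": 0, "rx": 0, "ry": 0, "rz": 0, "jaw": 0.5}]'

```text
clock: 10.45
tool_pos: [0.6435, 0.248, 0.1712]
eef_rot: [0.713, 0.701, 0.001, 0.001]
contact_force: [-0.2, -0.1, -4.5]
opening: 0.155
finger_force: 44.9
```

Run:
```python
from plant import *
import pickle; from h import *
a=snapshot("side"); b=snapshot("wrist"); g=get_state(); pickle.dump((a,b,g),open("s5.pkl","wb"))
print(g["tool_pos"],g["eef_rot"],g["contact_force"],g["moment"])
A=crop(a,120,220,180,150,2.2);B=crop(b,190,60,180,150,2.2); cv2.imwrite("pics/s5.png",np.hstack([A,B]))
```

```text
[0.64337178 0.24849813 0.17123768] [7.12936612e-01 7.01227378e-01 1.15050983e-03 4.76940896e-04] [ 0.42142778  0.28264061 -4.05903367] [-0.05676107 -0.0640657  -0.00232226]
```

View pics/s5.png

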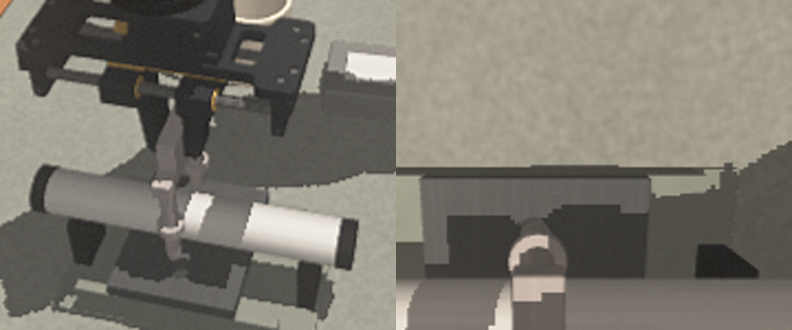

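The side crop shows the near leg's end at about (180,268), right over the hole. In the wrist crop, the collar's outer arc tops out at (538,219). I'll work out the leg's offset from the hole.

Run:
```python
from m import *
a,b,g=pickle.load(open("s5.pkl","rb")); t=g["tool_pos"]; le=t[2]+.0033-.102
print("leg end z",le,"side leg end",onz(a,120+181/2.2,220+270/2.2,le-0.0),"side collar ctr",onz(a,120+174/2.2,220+231/2.2,le+.036))
print("proj of hole (.6418,.2765,.05) in side crop",(proj(a,[.6418,.2765,.05])-[120,220])*2.2,"wrist crop",(proj(b,[.6418,.2765,.05])-[190,60])*2.2+[396,0])
for z in (.032,.04): print("wrist arc",onz(b,190+(538-396)/2.2,60+219/2.2,le+z))
```

```text
leg end z 0.07253768416761706 side leg end [0.6351 0.2921 0.0725] side collar ctr [0.6399 0.2854 0.1085]
proj of hole (.6418,.2765,.05) in side crop [180.6312 268.5272] wrist crop [531.8984 232.8614]
wrist arc [0.6446 0.2929 0.1045]
wrist arc [0.6446 0.2945 0.1125]
```

Call:
send_rows --motion '[{"x": -0.2, "y": -0.1, "z": 0, "rx": 0, "ry": 0, "rz": 0, "jaw": 0.5}, {"x": -0.2, "y": 0, "z": 0, "rx": 0, "ry": 0, "rz": 0, "jaw": 0.5}, {"x": 0, "y": 0, "z": 0, "rx": 0, "ry": 0, "rz": 0, "jaw": 0.5}, {"x": 0, "y": 0, "z": 0, "rx": 0, "ry": 0, "rz": 0, "jaw": 0.5}, {"x": 0, "y": 0, "z": 0, "rx": 0, "ry": 0, "rz": 0, "jaw": 0.5}]'

```text
clock: 11.05
tool_pos: [0.6415, 0.2446, 0.1697]
eef_rot: [0.713, 0.701, 0.0, -0.0]
contact_force: [0.2, -0.2, -3.5]
opening: 0.158
finger_force: 44.9
```

Call:
send_rows --motion '[{"x": -0.15, "y": 0, "z": 0.5, "rx": 0, "ry": 0, "rz": 0, "jaw": 0.5}, {"x": 0, "y": 0, "z": 0.7, "rx": 0, "ry": 0, "rz": 0, "jaw": 0.5}, {"x": 0, "y": 0, "z": 0.7, "rx": 0, "ry": 0, "rz": 0, "jaw": 0.5}, {"x": 0, "y": 0, "z": 0.5, "rx": 0, "ry": 0, "rz": 0, "jaw": 0.5}, {"x": 0, "y": 0, "z": 0, "rx": 0, "ry": 0, "rz": 0, "jaw": 0.5}]'

```text
clock: 11.55
tool_pos: [0.6411, 0.2428, 0.1444]
eef_rot: [0.713, 0.702, -0.001, -0.0]
contact_force: [-0.7, 0.0, -4.3]
opening: 0.155
finger_force: 44.9
```

The leg ends are about 4 mm below the plate's face with no contact force, so both legs are in the holes. I'll keep lowering.

Call:
send_rows --motion '[{"x": 0, "y": 0, "z": 0.5, "rx": 0, "ry": 0, "rz": 0, "jaw": 0.5}, {"x": 0, "y": 0, "z": 0.5, "rx": 0, "ry": 0, "rz": 0, "jaw": 0.5}, {"x": 0, "y": 0, "z": 0.5, "rx": 0, "ry": 0, "rz": 0, "jaw": 0.5}, {"x": 0, "y": 0, "z": 0.4, "rx": 0, "ry": 0, "rz": 0, "jaw": 0.5}, {"x": 0, "y": 0, "z": 0, "rx": 0, "ry": 0, "rz": 0, "jaw": 0.5}]'

```text
clock: 12.05
tool_pos: [0.6414, 0.2429, 0.126]
eef_rot: [0.713, 0.701, -0.0, -0.0]
contact_force: [0.0, 0.4, -4.7]
opening: 0.153
finger_force: 44.9
```

Call:
send_rows --motion '[{"x": 0, "y": 0, "z": 0.3, "rx": 0, "ry": 0, "rz": 0, "jaw": 0.5}, {"x": 0, "y": 0, "z": 0.3, "rx": 0, "ry": 0, "rz": 0, "jaw": 0.5}, {"x": 0, "y": 0, "z": 0.3, "rx": 0, "ry": 0, "rz": 0, "jaw": 0.5}, {"x": 0, "y": 0, "z": 0.1, "rx": 0, "ry": 0, "rz": 0, "jaw": 0.5}, {"x": 0, "y": 0, "z": 0, "rx": 0, "ry": 0, "rz": 0, "jaw": 0.5}]'

```text
clock: 12.55
tool_pos: [0.6415, 0.243, 0.1172]
eef_rot: [0.713, 0.701, 0.0, 0.0]
contact_force: [-1.5, 0.0, 0.8]
opening: 0.154
finger_force: 44.9
```

Call:
send_rows --motion '[{"x": 0, "y": 0, "z": 0.2, "rx": 0, "ry": 0, "rz": 0, "jaw": 0.5}, {"x": 0, "y": 0, "z": 0.2, "rx": 0, "ry": 0, "rz": 0, "jaw": 0.5}, {"x": 0, "y": 0, "z": 0, "rx": 0, "ry": 0, "rz": 0, "jaw": 0.5}, {"x": 0, "y": 0, "z": 0, "rx": 0, "ry": 0, "rz": 0, "jaw": 0.5}, {"x": 0, "y": 0, "z": 0, "rx": 0, "ry": 0, "rz": 0, "jaw": 0.5}]'

```text
clock: 13.05
tool_pos: [0.6419, 0.2431, 0.117]
eef_rot: [0.713, 0.701, 0.001, 0.001]
contact_force: [-7.3, -4.3, 21.7]
opening: 0.159
finger_force: 45.0
```

The clamp has landed firmly at the home height: TCP z 0.117, where 0.1167 was expected. I'll ease off, release and withdraw.

Call:
send_rows --motion '[{"x": 0, "y": 0, "z": -0.35, "rx": 0, "ry": 0, "rz": 0, "jaw": 0.5}, {"x": 0, "y": 0, "z": 0, "rx": 0, "ry": 0, "rz": 0, "jaw": 3}, {"x": 0, "y": 0, "z": 0, "rx": 0, "ry": 0, "rz": 0, "jaw": 4}, {"x": 0, "y": 0, "z": 0, "rx": 0, "ry": 0, "rz": 0, "jaw": 4}, {"x": 0, "y": 0, "z": -1, "rx": 0, "ry": 0, "rz": 0, "jaw": 4}]'

```text
clock: 13.55
tool_pos: [0.6406, 0.2425, 0.1248]
eef_rot: [0.713, 0.702, -0.002, -0.0]
contact_force: [0.1, 0.3, 0.6]
opening: 0.448
finger_force: 0.0
```

Call:
send_rows --motion '[{"x": 0, "y": 0, "z": -2, "rx": 0, "ry": 0, "rz": 0, "jaw": 4}, {"x": 0, "y": 0, "z": -4, "rx": 0, "ry": 0, "rz": 0, "jaw": 4}, {"x": 0, "y": 0, "z": -4, "rx": 0, "ry": 0, "rz": 0, "jaw": 4}, {"x": 0, "y": 0, "z": -3, "rx": 0, "ry": 0, "rz": 0, "jaw": 4}, {"x": 0, "y": -1, "z": 0, "rx": 0, "ry": 0, "rz": 0, "jaw": 4}]'

```text
clock: 14.05
tool_pos: [0.6349, 0.2446, 0.2622]
eef_rot: [0.713, 0.701, 0.006, 0.002]
contact_force: [-1.0, 0.1, 0.1]
opening: 0.447
finger_force: 0.0
```

Run:
```python
from plant import *
from h import *
a=snapshot("side"); cv2.imwrite("pics/end.png",crop(a,100,110,260,265,2.2)); print(get_state()["contact_force"])
```

```text
[-2.56210919 -0.30553602 -0.64332493]
```

View pics/end.png

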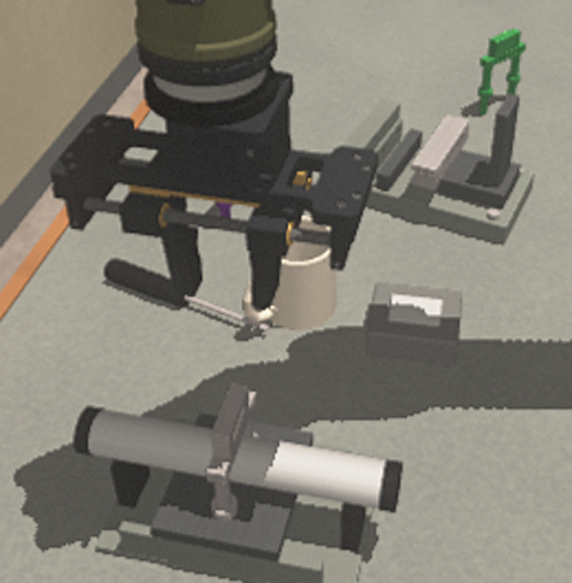

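The clamp stands astride the tube with its collar on the plate at (224,512). The vise is open and nothing else has been moved.

Call:
send_rows --motion '[{"x": 0, "y": 0, "z": 0, "rx": 0, "ry": 0, "rz": 0, "jaw": 4}, {"x": 0, "y": 0, "z": 0, "rx": 0, "ry": 0, "rz": 0, "jaw": 4}, {"x": 0, "y": 0, "z": 0, "rx": 0, "ry": 0, "rz": 0, "jaw": 4}, {"x": 0, "y": 0, "z": 0, "rx": 0, "ry": 0, "rz": 0, "jaw": 4}, {"x": 0, "y": 0, "z": 0, "rx": 0, "ry": 0, "rz": 0, "jaw": 4}]'

```text
clock: 14.6
tool_pos: [0.6315, 0.243, 0.2557]
eef_rot: [0.713, 0.701, -0.0, -0.0]
contact_force: [-0.4, 0.3, 0.1]
opening: 0.457
finger_force: 0.0
```

```bash
python3 -c "
from plant import *
print(finish_job())"
```

```text
the job is handed in; nothing more can be done
None
```

The job is handed in at about 14.6 s of the 61 s allowed: the vise is open at its stop, the steel clamp is released and fully home astride the lamp tube, and the gripper is clear of everything.

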